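Tighten the hold-down clamp on a batten with its ratcheting clamp handle

TASK

Clamp the batten to the blue bed with the hold-down: turn the black clamp handle clockwise (seen from above), and each time it nears its stop pin lift it off its serrations, swing it back, let it drop in and turn again, until the foot bears firmly on the wood but does not crush it. Do not ram the handle against the stop pins and do not shift the batten or disturb the other things; leave the handle down in its serrations and let go.

Things in the scene. Friction and masses are not known exactly. Their poses are not given: they have to be found in the camera images.
- grip (a point): the handle's upright black grip, a cylinder 22 mm in diameter and 48 mm tall, 80 mm from the screw axis at the end of a level black bar (12 mm wide, 10 mm high) that runs inward to the hub; this point is on its axis, 27 mm above its lower end, 21 mm below its top, 16 mm above the top of the bar. Free all round except for the bar
- hub (a point): point on the vertical screw axis about which the handle swings, at the height of grip when the handle is down in its serrations (fixed to the clamp). Its x axis points along the clamp's arm, from the screw axis to the column (78 mm away, behind the fence)
- turner (a joint): swing of the handle about the screw axis, rad; 0 when it points away from the column (hub -x); grows clockwise seen from above (tightening, from hub -x towards +y). Two upright 10 mm stop pins, 42 mm from the axis and 48 mm high, stop the bar at about -0.75 and +0.75, lifted or not. More than 40 N of the bar on a pin (20 N at the grip) is ramming
- lift (a joint): lift of the handle off its serrations, m: 0 fully down, at most 0.014; a spring presses it down (5 N; 6 N lifted). Down, its dogs sit in 16 grooves (pitch 0.393 rad, play 0.07) and the screw turns with it both ways; above 0.006 it swings free. Let go, it slides into the nearest groove, unless a stop pin blocks that: then it hangs up at 3 mm and must come a little to the middle
- clamp: hold-down clamp fixed behind the fence: steel column 32 mm thick, grey arm and round head over the batten; origin on the screw axis at about table level, x towards the column. Its screw stays where it is left. Turning it takes 5 to 8 N at the grip (more when fast) while the foot is free; from touch on, 1 N more for every 16 N of foot pressure
- head (a point): centre of the top of the clamp's round head, 100 mm in diameter and 16 mm thick. The steel foot below it, 32 mm in diameter, goes down 5 mm per rad of tightening; it starts 7 to 12 mm above the wood (not measured: touch must be felt). Firm is 40 to 120 N on the wood; aim for 80 N, 5 N more at the grip than with the foot free, about 0.35 rad past touch; over 120 N crushes it
- batten: length of light softwood lying on the bed against the fence, 63 x 260 x 38 mm (x, y, z), origin at the centre of its underside, long axis y
- bed: blue cast bed, 160 x 240 x 25 mm, with an aluminium fence on it; origin at table level below the screw axis, x away from the robot towards the fence; fixed to the table
- handle: the black handle's bar and grip; origin on the screw axis at about table level
- stops: the two upright steel stop pins on the clamp head, origin on the screw axis at about table level
- screwdriver: screwdriver lying beside the bed; bystander
- offcut: offcut of wood 70 x 45 x 38 mm beside the bed; bystander
- screw_jar: jar, 60 mm in diameter, 75 mm high; bystander
- glue: white bottle, 60 mm in diameter, 170 mm high; bystander
- hammer: hammer lying on the table; bystander
- spanner: spanner lying on the table; bystander
- paint_tin: tin, 90 mm in diameter, 110 mm high; bystander

How it is judged:
At the end, for the whole second after the job is handed in: The foot presses on the batten with 40 to 120 N, the handle is down in its serrations (lift under 3 mm) and at rest, and the batten lies within 8 mm of where it was (contact force between clamp and batten between 40 and 120 N and value of joint lift below 0.003 m and distance of batten from where it was at the start of the episode below 0.008 m and velocity of joint turner between -0.05 and 0.05 rad/s); the robot touches nothing.
It fails at once if the foot crushes the wood (over 120 N) (contact force between clamp and batten above 120 N).
It fails at once if the handle is rammed against a stop pin (over 40 N) (contact force between handle and stops above 40 N).
It fails at once if the batten is shifted by more than 15 mm (distance of batten from where it was at the start of the episode above 0.015 m).
It fails at once if a bystander is moved by more than 30 mm (distance of any of screwdriver, offcut, screw_jar, glue, hammer, spanner, paint_tin from where it was at the start of the episode above 0.03 m).
It also fails if it takes over 72 s, if anything falls off the work surface, if the arm or the gripper's body presses on something with over 40 N, if the wrist force passes 120 N, or if a joint passes its speed limit or range.

ROBOT

A 7-joint arm with a two-finger parallel gripper is mounted at the origin on the work surface. World frame = base frame: x ahead of the robot, y to its left, z up, the work surface at z = 0. Lengths are in m, angles in rad, forces in N, time in s.
With the tool pointing down it reaches from about 0.4 to 0.85 m from the base axis. Payload 4.5 kg.
Tool frame: the origin (TCP) lies on the centre line of the jaws, within the pads' length; the fingertips stand 17 mm ahead of it and the grasp point (between the pads) lies 2 mm behind it (r.tip_reach is the distance from the TCP to the fingertips, in m); z points along the fingers, y is the line along which they close (so a half turn about z gives the same grasp; the last joint's range is limited). The gripper opens to 88 mm and grips with 3 to 60 N. Pads are 18 mm wide; open, the fingers measure 123 mm over their backs; the gripper's body (75 mm by 187 mm) begins 45 mm behind the grasp point.
Start: joints at [1.38, 0.689, -0.195, 1.565, 0.157, 0.902, -0.215], TCP at [0.139, -0.609, 0.256] pointing down, gripper open.
Joint ranges: [-3.01, 3.01], [-0.46, 2.08], [-1.47, 1.51], [0.13, 2.56], [-1, 4.14], [0.04, 2.09], [-2.66, 2.66]. Speed limits (rad/s): [2.57, 2.57, 3.14, 3.14, 3.14, 3.14, 3.14].

INTERFACE

Orientations are given as a unit quaternion [x, y, z, w].
In Python, from plant import r gives the robot as it stands.
- The arm moves only by the tool step_arm, never from a script. Its argument "steps" is a list of rows, each a list of 7 numbers: the shift along the tool's x, y, z in cm, then the turn, a rotation vector about the tool's x, y, z in degrees, then the gripper's target within -1 to 1 (shut at 1, half-way at 0, fully open at -1). A call has 1 to 8 rows; each row shifts and turns the commanded pose from where the row before left it, along the tool's axes as they then stand; what a row does not reach is not made up. A row lasts 1/8 s, in which the tool goes at most 62.5 mm and 10.7 degrees, less where a joint would pass 70% of its speed; a pose out of reach is approached as far as the arm can. A call with a gripper value outside its range is refused whole. The fingers move at their own pace and stop on an object; "force" is the grip in N (left out, the last holds). Time passes only in rows, so rows that do not move let the fingers close. It gives the time, the measured TCP pose, the force, the opening and the grip force at its end, in the units of the state.
- r.get_state(): the state, without advancing time (a new reading comes with each control period).
- r.snapshot(name): name is "scene" or "top"; returns a dict with "pixels" (400x640x3 uint8, red, green, blue), "fx", "fy", "cx", "cy" (pixels), "cam_to_world" (4x4, takes a point from camera to world coordinates). Camera axes: x right, y down, z forward; pixel columns grow to the right and rows downward; lengths in m; the calibration is good to about 2 mm. A picture is of the moment at which its call begins. There is no depth.
- r.finish_job(): hands the job in; it is judged then, once.
The state is a dict: "clock": time; "q": joint angles; "qd": joint speeds; "joint_torque": joint torques, N m; "tool_pos": TCP position; "eef_rot": TCP orientation; "contact_force": force on the tool from outside, world axes, zero at the start; "moment": the same for the moment, N m; "opening": opening from 0.0 (shut) to 1.0 (fully open); "finger_force": force on a finger pad.
Only numpy, scipy, OpenCV 4.12 (cv2) and the standard library are available. Lean on these libraries where they do the work, as an engineer would, in place of code of your own. Each camera call takes 0.05 s, during which the arm holds its last target. There are 200 camera calls.

## Working session

There is one attempt and no reset: what is moved stays moved. The work goes in short steps, Python scripts to look and compute and a tool call to move; the robot and the scene stay as the last step left them, time stands still between calls to the robot, and variables do not carry over. Pictures are saved under pics/ and viewed, at most 10 in all, crops included, and the job is handed in when it is done.

Besides the shell and the picture viewer there is one more tool, called after ">>>" as name([rows], argument=value, ...), one row to a line, values as JSON. step_arm: Moves the arm, as the interface text tells. Its arguments: {"type":"object","properties":{"steps":{"type":"array","items":{"type":"array","items":{"type":"number"}}},"force":{"type":"number"}},"required":["steps"]}

```bash
mkdir -p pics; ls; python3 - <<'E'
from plant import r
import cv2,numpy as np
np.set_printoptions(precision=4,suppress=True)
for n in("scene","top"):
    s=r.snapshot(n);cv2.imwrite(f"pics/{n}0.png",s["pixels"][...,::-1]);print(n,s["fx"],s["fy"],s["cx"],s["cy"]);print(np.array(s["cam_to_world"]))
print(r.get_state(),r.tip_reach)
E
```

```text
pics
scene 370.32121518880973 370.32121518880973 322.7929217160824 206.52049817714607
[[-0.3713  0.5499 -0.7482  1.349 ]
 [ 0.9285  0.2298 -0.2919  0.3073]
 [ 0.0114 -0.803  -0.5959  0.7407]
 [ 0.      0.      0.      1.    ]]
top 424.3195966074343 424.3195966074343 321.63972869550787 203.71350050381048
[[ 0.0246 -0.98    0.1974  0.264 ]
 [-0.9997 -0.0244  0.0036  0.009 ]
 [ 0.0012 -0.1974 -0.9803  1.5799]
 [ 0.      0.      0.      1.    ]]
{'clock': 0.1, 'q': array([ 1.3798,  0.6899, -0.1945,  1.5662,  0.1573,  0.9025, -0.2151]), 'qd': array([-0.001 , -0.0025, -0.0002, -0.0027, -0.0007, -0.0005,  0.0014]), 'joint_torque': array([ -0.0035, -52.8508,  -1.2714, -15.3838,  -0.0525,   0.002 ,
         0.0001]), 'tool_pos': array([ 0.1392, -0.6088,  0.255 ]), 'eef_rot': array([ 0.9937,  0.1122, -0.0002, -0.0008]), 'contact_force': array([-0.3581,  0.1838, -0.8427]), 'moment': array([-0.0004, -0.0257, -0.0162]), 'finger_force': 0.0, 'opening': 0.9988465182666775} 0.017
```

View pics/scene0.png

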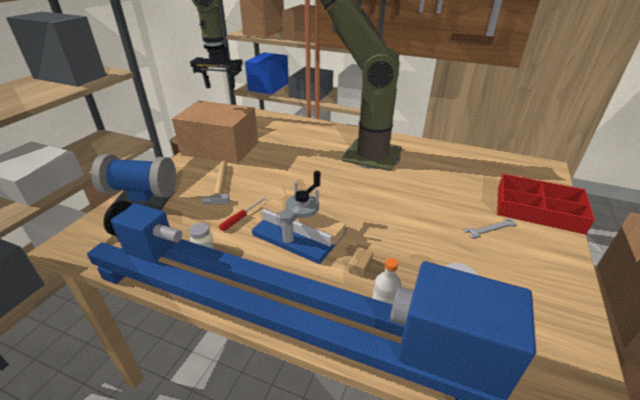

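View pics/top0.png

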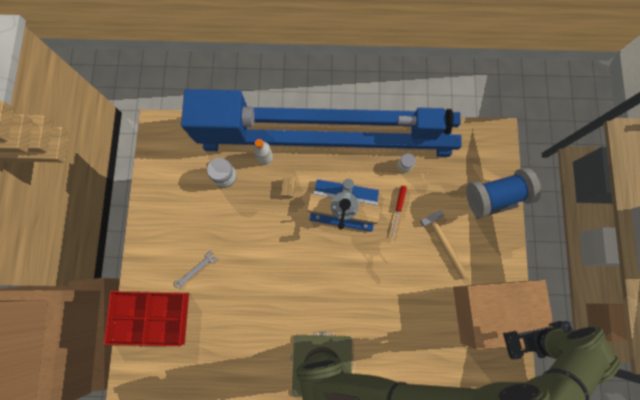

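The clamp is at about (345,205) in the top view and (300,205) in the scene view. The grip's top is near (317,176) in the scene view, and the handle points towards the robot. Next I'll look at enlarged crops.

```bash
python3 - <<'E'
import cv2,numpy as np
a=cv2.imread("pics/scene0.png")[160:260,250:350];b=cv2.imread("pics/top0.png")[165:240,300:390]
a=cv2.resize(a,None,fx=4,fy=4,interpolation=cv2.INTER_CUBIC);b=cv2.resize(b,(int(90*4.4),int(75*4.4)),interpolation=cv2.INTER_CUBIC)
o=np.zeros((400,800,3),np.uint8);o[:,:400]=a;o[:b.shape[0],400:400+b.shape[1]]=b
cv2.imwrite("pics/c0.png",o)
for n,(x0,x1,y0,y1) in dict(scene=(285,330,165,215),top=(320,370,185,235)).items():
    im=cv2.imread(f"pics/{n}0.png");m=(im.max(2)<60).astype(np.uint8)
    print(n)
    for y in range(y0,y1):
        s=''.join('#' if m[y,x] else '.' for x in range(x0,x1))
        if '#' in s: print(y,s)
E
```

```text
scene
171 ...............................#.............
172 ..............................#####..........
173 .............................######..........
174 .............................######..........
175 .............................######..........
176 .............................######..........
177 .............................#####...........
178 .............................#####...........
179 .............................#####...........
180 .............................#####...........
181 .............................#####...........
182 .............................#####...........
183 .............................#####...........
184 .............................#####...........
185 ............................######...........
186 ...........................####..............
187 ..........................####...............
188 .........................####................
189 .......................#####.................
190 ......................#####..................
191 ..............############...................
192 ............############................
[... 1409 characters left out ...]
............##..........................
217 ......................##..........................
218 .....................###..........................
219 ....................####..........................
220 ....................####..........................
221 ....................####..........................
222 ....................###...........................
223 ....................####..........................
224 ...................#####..........................
225 ..................######..........................
226 ..................######..........................
227 ...................####...........................
228 ....................##............................
```

View pics/c0.png

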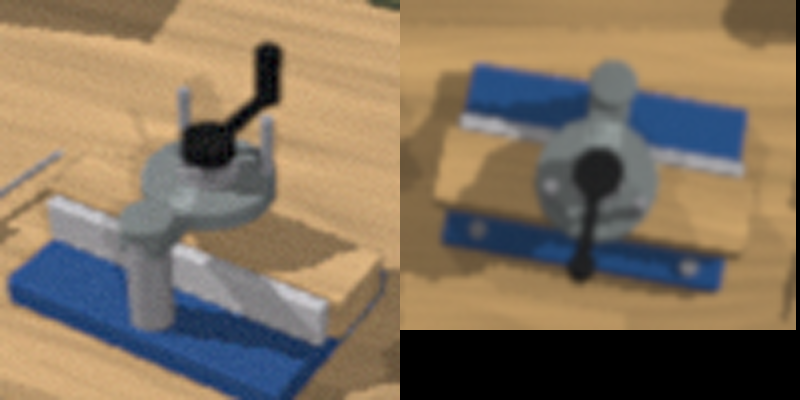

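```bash
cat > h.py <<'E'
import numpy as np
from plant import r
def ray(s,u,v):
    T=np.array(s["cam_to_world"]);d=T[:3,:3]@[(u-s["cx"])/s["fx"],(v-s["cy"])/s["fy"],1];return T[:3,3],d/np.linalg.norm(d)
def tri(a,pa,b,pb):
    o1,d1=ray(a,*pa);o2,d2=ray(b,*pb)
    t=np.linalg.lstsq(np.c_[d1,-d2],o2-o1,rcond=None)[0]
    p,q=o1+t[0]*d1,o2+t[1]*d2;return (p+q)/2,np.linalg.norm(p-q)
def plane(s,p,z):
    o,d=ray(s,*p);return o+d*(z-o[2])/d[2]
E
python3 - <<'E'
from h import *
import cv2
np.set_printoptions(precision=4,suppress=True)
S=r.snapshot("scene");T=r.snapshot("top")
for n,a,b in [("gripmid",(316.6,178.3),(340.5,223)),("hubcap",(302,195.5),(344.7,204)),("pin+y",(316.8,190),(334,207)),("pin-y",(295.8,182.5),(354.5,211))]: print(n,*tri(S,a,T,b))
im=T["pixels"][...,::-1];hsv=cv2.cvtColor(np.ascontiguousarray(im),cv2.COLOR_BGR2HSV)
m=cv2.inRange(hsv,(100,120,40),(125,255,255));m[:165]=0;m[240:]=0;m[:,:300]=0;m[:,390:]=0
ys,xs=np.nonzero(m);P=np.array([plane(T,p,.025)[:2] for p in zip(xs,ys)],np.float32)
print("bed",cv2.minAreaRect(P),len(P))
# grip top disc rows brightness
print(im[216:230,336:346].max(2))
E
```

```text
gripmid [ 0.486  -0.051   0.1518] 0.0011302695548843986
hubcap [ 0.5568 -0.0662  0.1308] 0.0004114551538295281
pin+y [ 0.5411 -0.0277  0.1503] 0.0015311033064828244
pin-y [ 0.5291 -0.0987  0.1506] 0.00044614897251543455
bed ((0.5753197073936462, -0.06825895607471466), (0.23173387348651886, 0.15466046333312988), 81.30284881591797) 826
[[ 74  75  81  95  92  64  40  47  76 100]
 [ 75  75  85  96  88  60  38  52  88 112]
 [ 79  78  80  81  72  49  37  53  88 108]
 [ 81  80  79  75  59  40  36  49  76  89]
 [ 89  88  86  77  55  38  35  51  72  79]
 [109 108 104  83  54  36  38  57  78  82]
 [119 117 107  78  48  33  41  66  90  93]
 [113 111  92  62  40  33  38  59  85 103]
 [ 92  89  68  45  35  34  35  49  81 107]
 [ 76  65  47  34  35  33  35  45  74 100]
 [ 98  83  53  33  33  34  34  43  63  80]
 [118 108  76  41  29  31  39  61  86  92]
 [145 138 109  75  53  55  74  93 106 112]
 [156 153 139 119 102 104 125 134 129 133]]
```

>>> step_arm([
  [2.8,-2.9,0,0,0,0,-1],
  [2.8,-2.9,0,0,0,0,-1],
  [2.8,-2.9,0,0,0,0,-1],
  [2.8,-2.9,0,0,0,0,-1],
  [2.8,-2.9,0,0,0,0,-1],
  [2.8,-2.9,0,0,0,0,-1],
  [2.8,-2.9,0,0,0,0,-1],
  [2.8,-2.9,0,0,0,0,-1],
], force=25)

```text
clock: 1.2
tool_pos: [0.3066, -0.3321, 0.2558]
eef_rot: [0.994, 0.112, 0.0, 0.0]
contact_force: [0.0, 0.2, 0.2]
opening: 0.998
finger_force: 0.0
```

>>> step_arm([
  [2.8,-2.9,0,0,0,0,-1],
  [2.8,-2.9,0,0,0,0,-1],
  [2.8,-2.9,0,0,0,0,-1],
  [2.8,-2.9,0,0,0,0,-1],
  [2.8,-2.9,0,0,0,0,-1],
  [2.8,-2.9,0,0,0,0,-1],
  [1,-1,0,0,0,0,-1],
  [0,0,0,0,0,0,-1],
])

```text
clock: 2.2
tool_pos: [0.4385, -0.114, 0.2557]
eef_rot: [0.994, 0.113, -0.0, 0.0]
contact_force: [-0.6, -0.1, 0.2]
opening: 1.0
finger_force: 0.0
```

>>> step_arm([
  [2.8,-2.6,0,0,0,0,-1],
  [2.8,-2.6,0,0,0,0,-1],
  [0,0,0,0,0,9,-0.5],
  [0,0,0,0,0,9,-0.5],
  [0,0,0,0,0,7,-0.5],
  [0,0,0,0,0,0,-0.5],
])

```text
clock: 2.95
tool_pos: [0.4807, -0.053, 0.2557]
eef_rot: [0.994, -0.106, -0.0, 0.001]
contact_force: [-0.4, 0.2, 0.4]
opening: 0.749
finger_force: 0.0
```

```bash
python3 - <<'E'
from h import *
import cv2
np.set_printoptions(precision=4,suppress=True)
s=r.get_state();print(s["tool_pos"],s["q"],s["eef_rot"],s["opening"])
S=r.snapshot("scene");T=r.snapshot("top")
a=cv2.resize(S["pixels"][130:230,260:360,::-1],None,fx=4,fy=4,interpolation=2);b=cv2.resize(T["pixels"][150:250,290:390,::-1],None,fx=4,fy=4,interpolation=2)
cv2.imwrite("pics/c1.png",np.hstack([a,b]))
E
```

```text
[ 0.4807 -0.053   0.2557] [ 0.008   0.5068  0.0083  1.9867 -0.0044  0.649  -1.7652] [ 0.9943 -0.1064 -0.0004  0.0007] 0.748953068904444
```

View pics/c1.png

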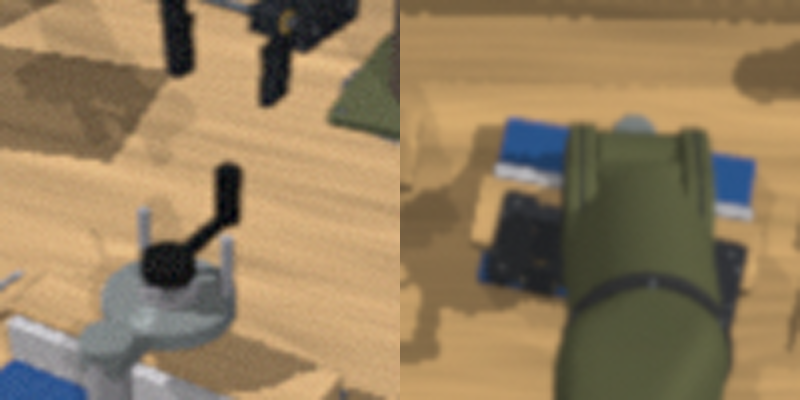

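>>> step_arm([
  [0.1,-0.2,2.5,0,0,0,-0.3],
  [0,0,2.5,0,0,0,-0.3],
  [0,0,2.5,0,0,0,-0.3],
  [0,0,1.5,0,0,0,-0.3],
  [0,0,1,0,0,0,-0.3],
  [0,0,0,0,0,0,-0.3],
])

```text
clock: 3.8
tool_pos: [0.4826, -0.0495, 0.1553]
eef_rot: [0.994, -0.105, -0.001, 0.0]
contact_force: [0.6, -0.1, 0.2]
opening: 0.647
finger_force: 0.0
```

```bash
python3 - <<'E'
from h import *
import cv2
S=r.snapshot("scene");s=r.get_state();print(s["tool_pos"],s["contact_force"],s["moment"])
cv2.imwrite("pics/c2.png",cv2.resize(S["pixels"][140:220,270:350,::-1],None,fx=6,fy=6,interpolation=2))
E
```

```text
[ 0.48290354 -0.0494717   0.15581162] [0.00882286 0.60083959 0.64970511] [0.03934486 0.0505559  0.00609279]
```

View pics/c2.png

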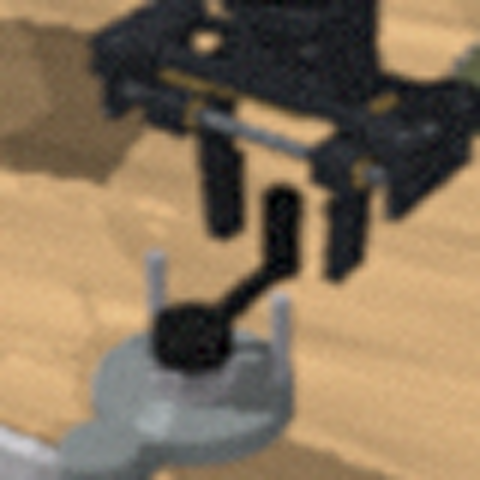

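The grip stands centred between the fingers (crop 283,230) and the fingertips are near bar level, so I'll close on it.

>>> step_arm([
  [0,0,0,0,0,0,0.6],
  [0,0,0,0,0,0,1],
  [0,0,0,0,0,0,1],
  [0,0,0,0,0,0,1],
  [0,0,0,0,0,0,1],
  [0,0,0,0,0,0,1],
], force=25)

```text
clock: 4.6
tool_pos: [0.4828, -0.0491, 0.1557]
eef_rot: [0.994, -0.106, -0.0, -0.0]
contact_force: [-1.1, 0.3, 0.2]
opening: 0.24
finger_force: 25.0
```

>>> step_arm([
  [0.02,-0.56,0,0,0,4,1],
  [0.02,-0.56,0,0,0,4,1],
  [0.02,-0.56,0,0,0,4,1],
])

```text
clock: 4.97
tool_pos: [0.4882, -0.0336, 0.1553]
eef_rot: [0.978, -0.21, -0.0, 0.0]
contact_force: [1.0, -1.5, -4.8]
opening: 0.243
finger_force: 25.0
```

>>> step_arm([
  [0.02,-0.56,0,0,0,4,1],
  [0.02,-0.56,0,0,0,4,1],
])

```text
clock: 5.22
tool_pos: [0.4933, -0.0242, 0.1558]
eef_rot: [0.961, -0.278, 0.0, 0.001]
contact_force: [-0.8, -1.0, 1.2]
opening: 0.241
finger_force: 25.0
```

```bash
cat > st.py <<'E'
from h import *
import sys
np.set_printoptions(precision=4,suppress=True)
H=np.array([.557,-.0666])
s=r.get_state();p=s["tool_pos"];v=p[:2]-H;th=np.arctan2(v[1],v[0])
q=s["eef_rot"];ta=2*np.arctan2(q[1],q[0])
f=s["contact_force"];t=np.array([np.sin(th),-np.cos(th)]) # cw tangent
print("t",s["clock"],p,"turn",np.radians(171.1)-th%(2*np.pi),"rad",np.hypot(*v),"toolturn",-ta-np.radians(8.9),"ftan",f[:2]@t,"frad",f[:2]@v/np.hypot(*v),"fz",f[2],"mz",s["moment"],"q7",s["q"][6],"op",s["opening"])
E
python3 st.py
```

```text
t 5.225 [ 0.4933 -0.0242  0.1558] turn 0.4320847020379346 rad 0.07655751295109475 toolturn 0.4085006128589055 ftan -1.260439196216064 frad 0.14339348423434548 fz 1.175490270516692 mz [-0.3034  0.1041 -0.0967] q7 -2.022211825106505 op 0.2405945547573535
```

>>> step_arm([
  [0.01,-0.28,0,0,0,2,1],
  [0.01,-0.28,0,0,0,2,1],
])

```text
clock: 5.48
tool_pos: [0.4967, -0.0194, 0.1556]
eef_rot: [0.95, -0.311, 0.0, 0.0]
contact_force: [0.9, -2.8, -4.0]
opening: 0.238
finger_force: 25.0
```

```bash
python3 st.py; python3 - <<'E'
from h import *
import cv2
S=r.snapshot("scene")
cv2.imwrite("pics/c3.png",cv2.resize(S["pixels"][140:220,270:350,::-1],None,fx=6,fy=6,interpolation=2))
E
python3 st.py
```

```text
t 5.475 [ 0.4967 -0.0194  0.1556] turn 0.5084338876837804 rad 0.07656122074521615 toolturn 0.47737357627944976 ftan -1.6003648225295177 frad -2.449815022726151 fz -3.9857594705937096 mz [-0.5161 -0.0741 -0.2293] q7 -2.070425432773508 op 0.23798212064957824
t 5.525 [ 0.497  -0.019   0.1555] turn 0.5148062584799198 rad 0.07656659296511546 toolturn 0.47801167048427673 ftan -1.3964757931745646 frad -2.6789025403833606 fz -4.006614179668109 mz [-0.6305 -0.0894 -0.2436] q7 -2.071240147515281 op 0.2409997968169227
```

View pics/c3.png

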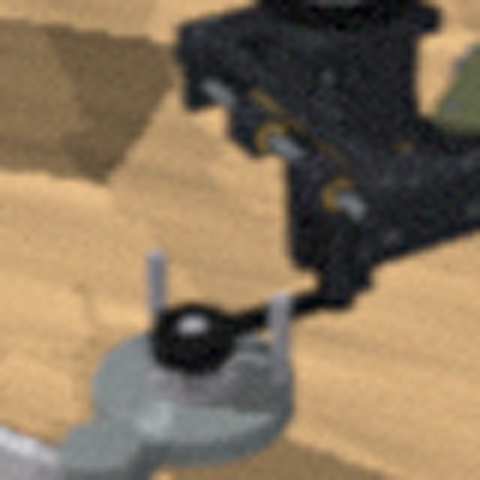

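>>> step_arm([
  [0.01,-0.28,0.05,0,0,2,1],
  [0.01,-0.28,0.05,0,0,2,1],
])

```text
clock: 5.78
tool_pos: [0.5003, -0.0151, 0.1545]
eef_rot: [0.939, -0.344, 0.0, 0.0]
contact_force: [0.9, -4.5, -4.8]
opening: 0.243
finger_force: 25.0
```

```bash
sed -i 's/^print("t"/Tq=s["moment"][2]-np.hypot(*v)*0+0\nprint("Feq",-(f[:2]@t)-s["moment"][2]\/.08)\nprint("t"/;s/^Tq.*$//' st.py; python3 st.py
```

>>> step_arm([
  [0,0,0.1,0,0,0,1],
  [0,0,0.1,0,0,0,1],
])

```text
clock: 6.02
tool_pos: [0.5003, -0.015, 0.1526]
eef_rot: [0.939, -0.343, 0.0, 0.0]
contact_force: [1.2, -5.0, -0.6]
opening: 0.238
finger_force: 25.0
```

```bash
cat > st.py <<'E'
from h import *
np.set_printoptions(precision=4,suppress=True)
H=np.array([.560,-.0666])
s=r.get_state();p=s["tool_pos"];v=p[:2]-H;th=np.arctan2(v[1],v[0])
q=s["eef_rot"];ta=2*np.arctan2(q[1],q[0])
f=s["contact_force"];m=s["moment"];t=np.array([np.sin(th),-np.cos(th)])
print("t",s["clock"],p,"turn %.3f rad %.4f toolturn %.3f"%(np.radians(171.1)-th%(2*np.pi),np.hypot(*v),-ta-np.radians(8.9)),"ftan %.2f frad %.2f fz %.2f"%(f[:2]@t,f[:2]@v/np.hypot(*v),f[2]),"m",m,"q7 %.3f"%s["q"][6])
E
python3 st.py
```

```text
t 6.025 [ 0.5003 -0.015   0.1526] turn 0.557 rad 0.0789 toolturn 0.545 ftan -3.05 frad -4.18 fz -0.64 m [-0.8063 -0.0481 -0.2792] q7 -2.117
```

```bash
python3 - <<'E'
from h import *
import cv2
S=r.snapshot("scene");g=[cv2.imread("pics/scene0.png")[...,::-1],S["pixels"]]
for im in g:
    for c in (299,302,305): print(c,im[183:206,c].max(1))
E
python3 st.py
```

```text
299 [178 178 178 184 187 181 165 121  54  25  23  34  25  35  27  22  25  16
  55 110 119 114 119]
302 [177 173 178 181 183 177 165  95  36  25  21  26  26  25  35  27  19  17
  28  63  90  98 101]
305 [201 193 191 196 190 183 174 118  48   7  28  28  31  24  25  10  17   8
  44  83 104 109 101]
299 [185 183 196 206 212 199 197 183 128  62  71  98  86  51  24  31  24  28
  13  40  96 127 129]
302 [182 184 186 184 196 196 196 185 101  75 158 171 142  82  32  25  17  17
  25  30  62  92 111]
305 [187 182 191 183 185 187 180 167 122  59  39  45  42  29  33  32  28  18
  20  48  96 115 107]
t 6.075 [ 0.5003 -0.0149  0.1526] turn 0.558 rad 0.0790 toolturn 0.545 ftan -2.42 frad -3.93 fz -4.08 m [-1.0249 -0.2281 -0.1957] q7 -2.117
```

```bash
for i in 1 2 3 4 5 6; do :; done; python3 - <<'E'
import runpy
from plant import r
for i in range(6):
    r.snapshot("scene");runpy.run_path("st.py")
E
```

```text
t 6.125 [ 0.5003 -0.0149  0.1527] turn 0.558 rad 0.0790 toolturn 0.545 ftan -2.84 frad -3.53 fz -5.75 m [-0.9828 -0.2454 -0.2686] q7 -2.117
t 6.175 [ 0.5003 -0.015   0.1527] turn 0.558 rad 0.0789 toolturn 0.545 ftan -3.00 frad -3.70 fz -4.64 m [-0.9868 -0.2095 -0.2392] q7 -2.117
t 6.225 [ 0.5003 -0.015   0.1527] turn 0.558 rad 0.0790 toolturn 0.545 ftan -4.39 frad -5.33 fz -4.77 m [-1.0063 -0.2549 -0.2567] q7 -2.117
t 6.275 [ 0.5003 -0.015   0.1527] turn 0.557 rad 0.0789 toolturn 0.545 ftan -2.80 frad -4.40 fz -4.62 m [-1.0086 -0.1539 -0.285 ] q7 -2.117
t 6.325 [ 0.5003 -0.0149  0.1527] turn 0.558 rad 0.0790 toolturn 0.545 ftan -3.51 frad -4.83 fz -5.07 m [-1.0008 -0.2817 -0.2271] q7 -2.117
t 6.375 [ 0.5003 -0.015   0.1527] turn 0.558 rad 0.0789 toolturn 0.545 ftan -3.44 frad -4.50 fz -3.98 m [-1.0463 -0.2499 -0.3059] q7 -2.117
```

>>> step_arm([
  [0,0,0.1,0,0,0,1],
  [0,0,0,0,0,0,1],
])

```text
clock: 6.62
tool_pos: [0.5004, -0.0147, 0.1524]
eef_rot: [0.939, -0.343, 0.0, -0.0]
contact_force: [0.1, -5.2, 3.3]
opening: 0.239
finger_force: 25.0
```

```bash
cat > av.py <<'E'
from h import *
import sys
np.set_printoptions(precision=3,suppress=True)
H=np.array([.560,-.0666]);L=[]
for i in range(int(sys.argv[1]) if len(sys.argv)>1 else 4):
    if i: r.snapshot("top")
    s=r.get_state();L.append(np.r_[s["tool_pos"],s["contact_force"],s["moment"]])
a=np.mean(L,0);p=a[:3];f=a[3:6];v=p[:2]-H;R=np.hypot(*v);th=np.arctan2(v[1],v[0]);q=s["eef_rot"]
t=np.array([np.sin(th),-np.cos(th)])
tq=lambda f,m:(-(f[:2]@t)*R+m)/.08
print("t %.2f"%s["clock"],p,"turn %.3f R %.4f tool %.3f"%(np.radians(171.1)-th%(2*np.pi),R,-2*np.arctan2(q[1],q[0])-np.radians(8.9)),"ftan %.2f frad %.2f fz %.2f mz %.3f"%(f[:2]@t,f[:2]@v/R,f[2],a[8]),"Ftorque %.2f"%tq(f,a[8]),"q7 %.2f"%s["q"][6])
E
python3 av.py
```

```text
t 6.78 [ 0.5   -0.015  0.152] turn 0.561 R 0.0791 tool 0.545 ftan -3.99 frad -2.33 fz 5.27 mz -0.292 Ftorque 0.29 q7 -2.12
```

>>> step_arm([
  [0,0,-0.4,0,0,0,1],
  [0,0,-0.4,0,0,0,1],
  [0,0,-0.4,0,0,0,1],
  [0,0,0,0,0,0,1],
])

```text
clock: 7.28
tool_pos: [0.5003, -0.0149, 0.1635]
eef_rot: [0.939, -0.343, 0.0, 0.0]
contact_force: [1.9, -5.1, -5.8]
opening: 0.239
finger_force: 25.0
```

```bash
python3 av.py
```

```text
t 7.42 [ 0.5   -0.015  0.163] turn 0.559 R 0.0790 tool 0.545 ftan -3.17 frad -4.71 fz -5.71 mz -0.212 Ftorque 0.48 q7 -2.12
```

>>> step_arm([
  [0.06,0.98,0,0,0,-7,1],
  [0.06,0.98,0,0,0,-7,1],
  [0.06,0.98,0,0,0,-7,1],
  [0.06,0.98,0,0,0,-7,1],
  [0.06,0.98,0,0,0,-7,1],
  [0.06,0.98,0,0,0,-7,1],
  [0.06,0.98,0,0,0,-7,1],
])

```text
clock: 8.3
tool_pos: [0.4817, -0.077, 0.1632]
eef_rot: [0.997, 0.081, -0.001, -0.001]
contact_force: [0.9, 0.5, -6.6]
opening: 0.239
finger_force: 25.0
```

```bash
python3 av.py
```

```text
t 8.45 [ 0.482 -0.078  0.163] turn -0.294 R 0.0790 tool -0.311 ftan 1.34 frad -0.10 fz -5.64 mz 0.082 Ftorque -0.30 q7 -1.50
```

>>> step_arm([
  [0.05,0.9,0,0,0,-6.5,1],
  [0.05,0.9,0,0,0,-6.5,1],
  [0.05,0.9,0,0,0,-6.5,1],
  [0,0,0,0,0,0,1],
])

```text
clock: 8.95
tool_pos: [0.4901, -0.1025, 0.1632]
eef_rot: [0.97, 0.245, -0.001, -0.001]
contact_force: [-0.3, 3.4, -5.8]
opening: 0.237
finger_force: 25.0
```

```bash
python3 av.py
```

```text
t 9.10 [ 0.49  -0.102  0.163] turn -0.630 R 0.0785 tool -0.650 ftan 3.49 frad -0.53 fz -5.95 mz 0.223 Ftorque -0.64 q7 -1.25
```

>>> step_arm([
  [0,0,0.4,0,0,0,1],
  [0,0,0.4,0,0,0,1],
  [0,0,0.3,0,0,0,1],
  [0,0,0.05,0,0,0,1],
  [0,0,0,0,0,0,1],
])

```text
clock: 9.72
tool_pos: [0.4903, -0.103, 0.1525]
eef_rot: [0.969, 0.245, -0.0, -0.001]
contact_force: [-3.8, 6.2, 1.9]
opening: 0.237
finger_force: 25.0
```

```bash
python3 av.py
```

```text
t 9.88 [ 0.49  -0.103  0.153] turn -0.637 R 0.0787 tool -0.651 ftan 6.87 frad 0.13 fz 2.17 mz 0.212 Ftorque -4.11 q7 -1.25
```

>>> step_arm([
  [0.03,-0.7,0.03,0,0,5,1],
  [0.03,-0.7,0.045,0,0,5,1],
  [0.03,-0.7,0.045,0,0,5,1],
  [0.03,-0.7,0.045,0,0,5,1],
  [0.03,-0.7,0.045,0,0,5,1],
  [0.03,-0.7,0.045,0,0,5,1],
])

```text
clock: 10.62
tool_pos: [0.4813, -0.0681, 0.152]
eef_rot: [1.0, -0.018, 0.001, 0.003]
contact_force: [-6.6, -5.5, 24.8]
opening: 0.239
finger_force: 25.0
```

```bash
python3 av.py 2
```

```text
t 10.68 [ 0.481 -0.068  0.152] turn -0.167 R 0.0787 tool -0.117 ftan -5.08 frad 6.78 fz 23.58 mz 0.120 Ftorque 6.49 q7 -1.64
```

>>> step_arm([
  [0.03,-0.7,0.045,0,0,5,1],
  [0.03,-0.7,0.045,0,0,5,1],
  [0.015,-0.42,0.025,0,0,3,1],
  [0.015,-0.42,0.025,0,0,3,1],
])

```text
clock: 11.18
tool_pos: [0.4839, -0.0463, 0.1515]
eef_rot: [0.988, -0.157, 0.0, 0.003]
contact_force: [-10.6, -6.5, 36.4]
opening: 0.241
finger_force: 25.0
```

```bash
python3 av.py 2
```

```text
t 11.22 [ 0.484 -0.046  0.152] turn 0.110 R 0.0788 tool 0.161 ftan -8.92 frad 8.44 fz 35.73 mz -0.031 Ftorque 8.39 q7 -1.84
```

>>> step_arm([
  [0,0,-0.1,0,0,0,1],
  [0,0,-0.1,0,0,0,1],
  [0,0,0,0,0,0,1],
])

```text
clock: 11.6
tool_pos: [0.484, -0.0461, 0.152]
eef_rot: [0.988, -0.156, 0.0, 0.002]
contact_force: [-6.8, -5.5, 15.3]
opening: 0.24
finger_force: 25.0
```

```bash
python3 av.py 3
```

```text
t 11.70 [ 0.484 -0.046  0.152] turn 0.108 R 0.0787 tool 0.158 ftan -7.19 frad 4.91 fz 15.88 mz -0.021 Ftorque 6.80 q7 -1.84
```

>>> step_arm([
  [0.01,-0.28,0,0,0,2,1],
  [0.01,-0.28,0,0,0,2,1],
])

```text
clock: 11.95
tool_pos: [0.4856, -0.0411, 0.152]
eef_rot: [0.982, -0.191, -0.0, 0.003]
contact_force: [-6.7, -7.4, 16.7]
opening: 0.24
finger_force: 25.0
```

```bash
python3 av.py 3
```

```text
t 12.05 [ 0.486 -0.041  0.152] turn 0.178 R 0.0786 tool 0.229 ftan -8.76 frad 4.26 fz 16.90 mz -0.054 Ftorque 7.93 q7 -1.89
```

>>> step_arm([
  [0.01,-0.28,-0.1,0,0,2,1],
  [0.01,-0.28,-0.03,0,0,2,1],
])

```text
clock: 12.3
tool_pos: [0.4876, -0.0361, 0.1523]
eef_rot: [0.974, -0.225, -0.001, 0.003]
contact_force: [-4.4, -7.9, 3.3]
opening: 0.24
finger_force: 25.0
```

```bash
python3 av.py 5
```

```text
t 12.50 [ 0.488 -0.036  0.152] turn 0.247 R 0.0785 tool 0.298 ftan -8.50 frad 1.93 fz 4.91 mz -0.050 Ftorque 7.72 q7 -1.93
```

>>> step_arm([
  [0.01,-0.28,0,0,0,2,1],
  [0.01,-0.28,0,0,0,2,1],
])

```text
clock: 12.75
tool_pos: [0.4899, -0.0311, 0.1522]
eef_rot: [0.966, -0.259, -0.001, 0.003]
contact_force: [-6.0, -6.8, 6.6]
opening: 0.243
finger_force: 25.0
```

```bash
python3 av.py 5
```

```text
t 12.95 [ 0.49  -0.031  0.152] turn 0.317 R 0.0785 tool 0.368 ftan -8.71 frad 2.28 fz 6.13 mz -0.063 Ftorque 7.75 q7 -1.98
```

>>> step_arm([
  [0.01,-0.28,0,0,0,2,1],
  [0.01,-0.28,0,0,0,2,1],
])

```text
clock: 13.2
tool_pos: [0.4926, -0.0264, 0.1522]
eef_rot: [0.956, -0.293, -0.001, 0.003]
contact_force: [-7.3, -7.4, 6.8]
opening: 0.241
finger_force: 25.0
```

```bash
python3 av.py 5
```

```text
t 13.40 [ 0.493 -0.026  0.152] turn 0.386 R 0.0784 tool 0.438 ftan -9.30 frad 2.47 fz 6.78 mz -0.098 Ftorque 7.90 q7 -2.03
```

>>> step_arm([
  [0.01,-0.28,0,0,0,2,1],
  [0.01,-0.28,-0.02,0,0,2,1],
])

```text
clock: 13.65
tool_pos: [0.4957, -0.0219, 0.1523]
eef_rot: [0.945, -0.326, -0.001, 0.003]
contact_force: [-7.2, -6.9, 3.9]
opening: 0.24
finger_force: 25.0
```

```bash
python3 av.py 5
```

```text
t 13.85 [ 0.496 -0.022  0.152] turn 0.456 R 0.0784 tool 0.508 ftan -9.87 frad 1.91 fz 4.99 mz -0.133 Ftorque 8.02 q7 -2.08
```

>>> step_arm([
  [0.01,-0.28,0,0,0,2,1],
  [0.01,-0.28,-0.02,0,0,2,1],
])

```text
clock: 14.1
tool_pos: [0.499, -0.0176, 0.1523]
eef_rot: [0.933, -0.359, -0.002, 0.003]
contact_force: [-6.0, -7.4, 3.9]
opening: 0.243
finger_force: 25.0
```

```bash
python3 av.py 5
```

```text
t 14.30 [ 0.499 -0.017  0.152] turn 0.525 R 0.0783 tool 0.577 ftan -9.52 frad 1.68 fz 3.93 mz -0.160 Ftorque 7.31 q7 -2.13
```

>>> step_arm([
  [0.01,-0.28,0,0,0,2,1],
  [0,-0.14,0,0,0,1,1],
])

```text
clock: 14.55
tool_pos: [0.5017, -0.0144, 0.1523]
eef_rot: [0.924, -0.383, -0.002, 0.003]
contact_force: [-8.6, -7.0, 4.3]
opening: 0.237
finger_force: 25.0
```

```bash
python3 av.py 5
```

```text
t 14.75 [ 0.502 -0.014  0.152] turn 0.576 R 0.0782 tool 0.630 ftan -9.78 frad 1.37 fz 4.48 mz -0.144 Ftorque 7.76 q7 -2.16
```

>>> step_arm([
  [0,0,-0.4,0,0,0,1],
  [0,0,-0.4,0,0,0,1],
  [0,0,-0.3,0,0,0,1],
  [0,0,0,0,0,0,1],
])

```text
clock: 15.25
tool_pos: [0.5048, -0.0107, 0.1631]
eef_rot: [0.925, -0.38, 0.0, 0.0]
contact_force: [-2.7, -3.6, -5.8]
opening: 0.243
finger_force: 25.0
```

```bash
python3 av.py 3
```

```text
t 15.35 [ 0.505 -0.011  0.163] turn 0.638 R 0.0786 tool 0.624 ftan -4.08 frad -0.29 fz -5.23 mz -0.348 Ftorque -0.34 q7 -2.17
```

>>> step_arm([
  [0.06,0.98,0,0,0,-7,1],
  [0.06,0.98,0,0,0,-7,1],
  [0.06,0.98,0,0,0,-7,1],
  [0.06,0.98,0,0,0,-7,1],
  [0.06,0.98,0,0,0,-7,1],
  [0.06,0.98,0,0,0,-7,1],
  [0.06,0.98,0,0,0,-7,1],
])

```text
clock: 16.23
tool_pos: [0.4811, -0.0713, 0.1627]
eef_rot: [0.999, 0.042, -0.001, -0.001]
contact_force: [-4.1, 0.8, -6.0]
opening: 0.24
finger_force: 25.0
```

```bash
python3 av.py 3
```

```text
t 16.32 [ 0.481 -0.072  0.163] turn -0.223 R 0.0790 tool -0.234 ftan 2.37 frad 4.29 fz -5.70 mz 0.230 Ftorque 0.53 q7 -1.55
```

>>> step_arm([
  [0.04,0.81,0,0,0,-5.8,1],
  [0.04,0.81,0,0,0,-5.8,1],
  [0.04,0.81,0,0,0,-5.8,1],
  [0.04,0.78,0,0,0,-5.6,1],
  [0,0,0,0,0,0,1],
])

```text
clock: 16.95
tool_pos: [0.4899, -0.1022, 0.1626]
eef_rot: [0.972, 0.236, -0.001, -0.001]
contact_force: [-5.0, 2.9, -4.8]
opening: 0.244
finger_force: 25.0
```

```bash
python3 av.py 3
```

```text
t 17.05 [ 0.49  -0.102  0.163] turn -0.623 R 0.0786 tool -0.632 ftan 3.75 frad 3.58 fz -5.07 mz 0.272 Ftorque -0.29 q7 -1.25
```

>>> step_arm([
  [0,0,0.4,0,0,0,1],
  [0,0,0.4,0,0,0,1],
  [0,0,0.27,0,0,0,1],
  [0,0,0,0,0,0,1],
])

```text
clock: 17.55
tool_pos: [0.4898, -0.1022, 0.1525]
eef_rot: [0.972, 0.236, -0.001, -0.0]
contact_force: [-5.4, 1.4, -0.9]
opening: 0.238
finger_force: 25.0
```

```bash
python3 av.py 3
```

```text
t 17.65 [ 0.49  -0.102  0.153] turn -0.625 R 0.0787 tool -0.632 ftan 3.64 frad 4.71 fz -0.27 mz 0.315 Ftorque 0.36 q7 -1.26
```

>>> step_arm([
  [0.02,-0.42,0,0,0,3,1],
  [0.02,-0.42,0,0,0,3,1],
  [0.01,-0.28,0,0,0,2,1],
])

```text
clock: 18.02
tool_pos: [0.4867, -0.0946, 0.1526]
eef_rot: [0.986, 0.166, 0.0, 0.001]
contact_force: [-3.3, -5.8, -3.0]
opening: 0.242
finger_force: 25.0
```

```bash
python3 av.py 4
```

```text
t 18.18 [ 0.487 -0.094  0.153] turn -0.517 R 0.0784 tool -0.490 ftan -4.04 frad 5.54 fz -3.01 mz 0.282 Ftorque 7.49 q7 -1.36
```

>>> step_arm([
  [0.01,-0.28,0,0,0,2,1],
  [0.01,-0.28,0,0,0,2,1],
])

```text
clock: 18.42
tool_pos: [0.4849, -0.0894, 0.1526]
eef_rot: [0.991, 0.131, -0.0, 0.001]
contact_force: [-3.4, -6.4, -1.4]
opening: 0.238
finger_force: 25.0
```

```bash
python3 av.py 4
```

```text
t 18.57 [ 0.485 -0.089  0.153] turn -0.447 R 0.0785 tool -0.420 ftan -4.60 frad 5.63 fz -2.37 mz 0.262 Ftorque 7.79 q7 -1.42
```

>>> step_arm([
  [0.01,-0.28,0,0,0,2,1],
  [0.01,-0.28,0,0,0,2,1],
])

```text
clock: 18.82
tool_pos: [0.4834, -0.0841, 0.1526]
eef_rot: [0.995, 0.096, -0.0, 0.002]
contact_force: [-4.3, -7.1, -1.2]
opening: 0.241
finger_force: 25.0
```

```bash
python3 av.py 4
```

```text
t 18.98 [ 0.483 -0.084  0.153] turn -0.376 R 0.0786 tool -0.350 ftan -5.26 frad 5.87 fz -1.37 mz 0.236 Ftorque 8.11 q7 -1.47
```

>>> step_arm([
  [0.01,-0.28,0.02,0,0,2,1],
  [0.01,-0.28,0.02,0,0,2,1],
])

```text
clock: 19.23
tool_pos: [0.4823, -0.0786, 0.1525]
eef_rot: [0.998, 0.061, -0.0, 0.002]
contact_force: [-6.5, -6.6, 2.8]
opening: 0.24
finger_force: 25.0
```

```bash
python3 av.py 4
```

```text
t 19.38 [ 0.482 -0.078  0.153] turn -0.306 R 0.0787 tool -0.280 ftan -5.13 frad 6.90 fz 2.37 mz 0.201 Ftorque 7.55 q7 -1.52
```

>>> step_arm([
  [0.01,-0.28,0,0,0,2,1],
  [0.01,-0.28,0,0,0,2,1],
])

```text
clock: 19.62
tool_pos: [0.4815, -0.0731, 0.1525]
eef_rot: [1.0, 0.026, -0.001, 0.002]
contact_force: [-6.2, -6.8, 2.5]
opening: 0.238
finger_force: 25.0
```

```bash
python3 av.py 4
```

```text
t 19.77 [ 0.482 -0.073  0.153] turn -0.234 R 0.0787 tool -0.210 ftan -6.06 frad 6.84 fz 2.74 mz 0.154 Ftorque 7.89 q7 -1.57
```

>>> step_arm([
  [0.01,-0.28,0,0,0,2,1],
  [0.01,-0.28,0,0,0,2,1],
])

```text
clock: 20.02
tool_pos: [0.4812, -0.0675, 0.1525]
eef_rot: [1.0, -0.009, -0.001, 0.002]
contact_force: [-7.2, -6.9, 3.3]
opening: 0.236
finger_force: 25.0
```

```bash
python3 av.py 4
```

```text
t 20.18 [ 0.481 -0.067  0.153] turn -0.163 R 0.0788 tool -0.139 ftan -6.44 frad 7.09 fz 3.64 mz 0.113 Ftorque 7.76 q7 -1.62
```

>>> step_arm([
  [-0.1,-0.28,0,0,0,2,1],
  [-0.1,-0.28,0,0,0,2,1],
])

```text
clock: 20.42
tool_pos: [0.4812, -0.0618, 0.1525]
eef_rot: [0.999, -0.044, 0.001, 0.001]
contact_force: [-3.0, -7.1, -1.1]
opening: 0.24
finger_force: 25.0
```

```bash
python3 av.py 4
```

```text
t 20.57 [ 0.481 -0.062  0.153] turn -0.091 R 0.0790 tool -0.070 ftan -6.91 frad 3.20 fz -0.38 mz 0.046 Ftorque 7.40 q7 -1.67
```

>>> step_arm([
  [0.01,-0.28,0,0,0,2,1],
  [0.01,-0.28,0,0,0,2,1],
])

```text
clock: 20.82
tool_pos: [0.4817, -0.0563, 0.1525]
eef_rot: [0.997, -0.078, 0.001, 0.001]
contact_force: [-4.4, -7.0, -0.1]
opening: 0.241
finger_force: 25.0
```

```bash
python3 av.py 4
```

```text
t 20.98 [ 0.482 -0.056  0.153] turn -0.021 R 0.0790 tool 0.000 ftan -7.62 frad 3.26 fz 0.24 mz 0.070 Ftorque 8.40 q7 -1.72
```

>>> step_arm([
  [0.01,-0.28,0,0,0,2,1],
  [0.01,-0.28,0,0,0,2,1],
])

```text
clock: 21.22
tool_pos: [0.4826, -0.0508, 0.1525]
eef_rot: [0.994, -0.113, 0.001, 0.001]
contact_force: [-4.4, -7.4, 0.8]
opening: 0.236
finger_force: 25.0
```

```bash
python3 av.py 4
```

```text
t 21.38 [ 0.483 -0.051  0.153] turn 0.049 R 0.0790 tool 0.070 ftan -8.01 frad 3.01 fz 0.25 mz -0.020 Ftorque 7.67 q7 -1.77
```

>>> step_arm([
  [0.01,-0.28,0,0,0,2,1],
  [0.01,-0.28,0,0,0,2,1],
])

```text
clock: 21.62
tool_pos: [0.4839, -0.0454, 0.1525]
eef_rot: [0.989, -0.148, 0.001, 0.001]
contact_force: [-5.2, -7.6, 0.7]
opening: 0.239
finger_force: 25.0
```

```bash
python3 av.py 5
```

```text
t 21.82 [ 0.484 -0.045  0.153] turn 0.119 R 0.0790 tool 0.140 ftan -7.72 frad 2.94 fz 0.66 mz -0.041 Ftorque 7.11 q7 -1.82
```

>>> step_arm([
  [0.01,-0.28,0,0,0,2,1],
  [0.01,-0.28,0,0,0,2,1],
])

```text
clock: 22.08
tool_pos: [0.4855, -0.0402, 0.1525]
eef_rot: [0.983, -0.182, 0.0, 0.001]
contact_force: [-6.2, -7.4, 0.8]
opening: 0.239
finger_force: 25.0
```

```bash
python3 av.py 5
```

```text
t 22.27 [ 0.486 -0.04   0.153] turn 0.189 R 0.0790 tool 0.210 ftan -8.67 frad 2.89 fz 1.60 mz -0.055 Ftorque 7.87 q7 -1.87
```

>>> step_arm([
  [0.01,-0.28,0,0,0,2,1],
  [0.01,-0.28,0,0,0,2,1],
])

```text
clock: 22.52
tool_pos: [0.4876, -0.0351, 0.1525]
eef_rot: [0.976, -0.217, 0.0, 0.001]
contact_force: [-5.7, -7.1, 2.0]
opening: 0.242
finger_force: 25.0
```

```bash
python3 av.py 5
```

```text
t 22.73 [ 0.488 -0.035  0.153] turn 0.259 R 0.0790 tool 0.280 ftan -8.60 frad 2.38 fz 1.64 mz -0.060 Ftorque 7.73 q7 -1.91
```

>>> step_arm([
  [0.01,-0.28,0,0,0,2,1],
  [0.01,-0.28,0,0,0,2,1],
])

```text
clock: 22.98
tool_pos: [0.49, -0.0301, 0.1525]
eef_rot: [0.968, -0.251, 0.0, 0.001]
contact_force: [-6.6, -6.6, 2.9]
opening: 0.243
finger_force: 25.0
```

```bash
python3 av.py 5
```

```text
t 23.18 [ 0.49  -0.03   0.153] turn 0.328 R 0.0789 tool 0.350 ftan -9.07 frad 1.89 fz 2.34 mz -0.123 Ftorque 7.41 q7 -1.96
```

>>> step_arm([
  [0.01,-0.28,0,0,0,2,1],
  [0.01,-0.28,0,0,0,2,1],
])

```text
clock: 23.42
tool_pos: [0.4927, -0.0254, 0.1525]
eef_rot: [0.959, -0.284, -0.0, 0.002]
contact_force: [-6.8, -7.8, 3.3]
opening: 0.237
finger_force: 25.0
```

```bash
python3 av.py 5
```

```text
t 23.62 [ 0.493 -0.025  0.152] turn 0.397 R 0.0789 tool 0.420 ftan -9.70 frad 1.66 fz 2.60 mz -0.108 Ftorque 8.22 q7 -2.01
```

>>> step_arm([
  [0.01,-0.28,0,0,0,2,1],
  [0.01,-0.28,0,0,0,2,1],
])

```text
clock: 23.88
tool_pos: [0.4957, -0.0211, 0.1525]
eef_rot: [0.948, -0.318, -0.0, 0.002]
contact_force: [-7.9, -7.8, 3.4]
opening: 0.237
finger_force: 25.0
```

```bash
python3 av.py 5
```

```text
t 24.07 [ 0.496 -0.021  0.152] turn 0.464 R 0.0788 tool 0.490 ftan -10.31 frad 1.24 fz 3.00 mz -0.135 Ftorque 8.46 q7 -2.06
```

>>> step_arm([
  [0.01,-0.28,0,0,0,2,1],
  [0.01,-0.28,0,0,0,2,1],
])

```text
clock: 24.32
tool_pos: [0.4989, -0.0169, 0.1525]
eef_rot: [0.937, -0.35, -0.0, 0.002]
contact_force: [-8.0, -8.1, 3.9]
opening: 0.241
finger_force: 25.0
```

```bash
python3 av.py 5
```

```text
t 24.52 [ 0.499 -0.017  0.152] turn 0.530 R 0.0788 tool 0.560 ftan -10.88 frad 1.32 fz 3.36 mz -0.095 Ftorque 9.53 q7 -2.11
```

>>> step_arm([
  [0,-0.14,0,0,0,1,1],
  [0.01,-0.28,0,0,0,2,1],
])

```text
clock: 24.78
tool_pos: [0.5014, -0.014, 0.1525]
eef_rot: [0.927, -0.375, -0.001, 0.002]
contact_force: [-9.4, -9.1, 4.2]
opening: 0.243
finger_force: 25.0
```

```bash
python3 av.py 6
```

```text
t 25.02 [ 0.502 -0.014  0.152] turn 0.580 R 0.0787 tool 0.612 ftan -11.80 frad 0.57 fz 3.86 mz -0.048 Ftorque 11.01 q7 -2.14
```

>>> step_arm([
  [0.02,0.42,0,0,0,-3,1],
  [0.01,0.3,0,0,0,-2,1],
  [0,0,0,0,0,0,1],
])

```text
clock: 25.4
tool_pos: [0.4984, -0.0174, 0.1525]
eef_rot: [0.943, -0.333, 0.0, 0.0]
contact_force: [-5.8, -4.1, 1.5]
opening: 0.242
finger_force: 25.0
```

```bash
python3 av.py 3
```

```text
t 25.50 [ 0.498 -0.017  0.152] turn 0.519 R 0.0788 tool 0.524 ftan -6.34 frad 1.84 fz 1.11 mz -0.372 Ftorque 1.59 q7 -2.08
```

>>> step_arm([
  [0,0,-0.4,0,0,0,1],
  [0,0,-0.4,0,0,0,1],
  [0,0,-0.3,0,0,0,1],
  [0,0,0,0,0,0,1],
])

```text
clock: 26.0
tool_pos: [0.4987, -0.017, 0.1631]
eef_rot: [0.943, -0.333, 0.0, 0.0]
contact_force: [-3.3, -2.8, -6.1]
opening: 0.24
finger_force: 25.0
```

```bash
python3 av.py 3
```

```text
t 26.10 [ 0.499 -0.017  0.163] turn 0.526 R 0.0788 tool 0.522 ftan -4.63 frad 0.47 fz -5.96 mz -0.371 Ftorque -0.08 q7 -2.09
```

>>> step_arm([
  [0.035,0.75,0,0,0,-5.4,1],
  [0.035,0.75,0,0,0,-5.4,1],
  [0.035,0.75,0,0,0,-5.4,1],
  [0.035,0.75,0,0,0,-5.4,1],
  [0,0,0,0,0,0,1],
])

```text
clock: 26.72
tool_pos: [0.4846, -0.0426, 0.1629]
eef_rot: [0.989, -0.149, -0.0, -0.0]
contact_force: [-4.1, -0.2, -5.3]
opening: 0.239
finger_force: 25.0
```

```bash
python3 av.py 3
```

```text
t 26.82 [ 0.485 -0.042  0.163] turn 0.155 R 0.0791 tool 0.143 ftan -1.41 frad 3.69 fz -5.64 mz -0.110 Ftorque 0.02 q7 -1.82
```

>>> step_arm([
  [0,0,0.4,0,0,0,1],
  [0,0,0.4,0,0,0,1],
  [0,0,0.3,0,0,0,1],
  [0,0,0,0,0,0,1],
])

```text
clock: 27.32
tool_pos: [0.4843, -0.0431, 0.1524]
eef_rot: [0.989, -0.148, -0.0, 0.0]
contact_force: [-5.9, 0.3, 5.6]
opening: 0.239
finger_force: 25.0
```

```bash
python3 av.py 3
```

```text
t 27.43 [ 0.484 -0.043  0.152] turn 0.146 R 0.0793 tool 0.142 ftan -2.03 frad 6.22 fz 5.56 mz 0.032 Ftorque 2.41 q7 -1.81
```

>>> step_arm([
  [0.02,-0.42,-0.02,0,0,3,1],
  [0.02,-0.42,0,0,0,3,1],
  [0.01,-0.28,0,0,0,2,1],
])

```text
clock: 27.8
tool_pos: [0.4874, -0.0349, 0.1524]
eef_rot: [0.976, -0.218, -0.001, 0.002]
contact_force: [-7.6, -5.3, 4.7]
opening: 0.242
finger_force: 25.0
```

```bash
python3 av.py 6
```

```text
t 28.05 [ 0.488 -0.035  0.152] turn 0.260 R 0.0792 tool 0.282 ftan -7.83 frad 4.97 fz 4.90 mz 0.258 Ftorque 10.98 q7 -1.91
```

>>> step_arm([
  [0.01,-0.28,0,0,0,2,1],
  [0,0,0,0,0,0,1],
])

```text
clock: 28.3
tool_pos: [0.4886, -0.0326, 0.1524]
eef_rot: [0.972, -0.234, -0.001, 0.002]
contact_force: [-7.9, -5.4, 5.3]
opening: 0.239
finger_force: 25.0
```

```bash
python3 av.py 6
```

```text
t 28.55 [ 0.489 -0.033  0.152] turn 0.289 R 0.0791 tool 0.318 ftan -8.80 frad 4.81 fz 5.11 mz 0.204 Ftorque 11.25 q7 -1.94
```

>>> step_arm([
  [0.01,-0.28,0,0,0,2,1],
  [0,0,0,0,0,0,1],
])

```text
clock: 28.8
tool_pos: [0.4898, -0.0302, 0.1524]
eef_rot: [0.968, -0.251, -0.001, 0.002]
contact_force: [-8.0, -6.2, 5.0]
opening: 0.239
finger_force: 25.0
```

```bash
python3 av.py 8
```

```text
t 29.15 [ 0.49  -0.03   0.152] turn 0.323 R 0.0791 tool 0.353 ftan -8.98 frad 4.59 fz 5.23 mz 0.231 Ftorque 11.76 q7 -1.96
```

>>> step_arm([
  [0,-0.21,0,0,0,1.5,1],
  [0,0,0,0,0,0,1],
])

```text
clock: 29.4
tool_pos: [0.4907, -0.0285, 0.1524]
eef_rot: [0.965, -0.264, -0.001, 0.002]
contact_force: [-9.3, -6.2, 6.4]
opening: 0.236
finger_force: 25.0
```

```bash
python3 av.py 8
```

```text
t 29.75 [ 0.491 -0.029  0.152] turn 0.347 R 0.0791 tool 0.379 ftan -9.64 frad 4.69 fz 5.53 mz 0.227 Ftorque 12.37 q7 -1.98
```

>>> step_arm([
  [0.01,0.42,0,0,0,-3,1],
  [0.01,0.28,-0.03,0,0,-2,1],
  [0,0,0,0,0,0,1],
])

```text
clock: 30.12
tool_pos: [0.4884, -0.0331, 0.1525]
eef_rot: [0.975, -0.221, -0.001, 0.001]
contact_force: [-6.5, -1.3, 1.0]
opening: 0.241
finger_force: 25.0
```

```bash
python3 av.py 3
```

```text
t 30.23 [ 0.488 -0.033  0.152] turn 0.283 R 0.0790 tool 0.291 ftan -4.46 frad 5.31 fz 0.76 mz -0.132 Ftorque 2.75 q7 -1.92
```

>>> step_arm([
  [0,0,0,0,0,0,0],
  [0,0,0,0,0,0,-0.3],
  [0,0,0,0,0,0,-0.3],
  [0,0,0,0,0,0,-0.3],
  [0,0,0,0,0,0,-0.3],
  [0,0,0,0,0,0,-0.3],
])

```text
clock: 30.98
tool_pos: [0.4895, -0.0322, 0.1524]
eef_rot: [0.975, -0.221, 0.0, -0.0]
contact_force: [-0.4, 0.1, 0.1]
opening: 0.65
finger_force: 0.0
```

>>> step_arm([
  [0,0,-1,0,0,0,-0.3],
  [0,0,-2,0,0,0,-0.3],
  [0,0,-3,0,0,0,-0.3],
  [0,0,-3,0,0,0,-0.3],
  [0,0,-1,0,0,0,-0.3],
  [0,0,0,0,0,0,-0.3],
])

```text
clock: 31.72
tool_pos: [0.4895, -0.0322, 0.2527]
eef_rot: [0.975, -0.221, 0.001, -0.0]
contact_force: [-0.2, 0.5, -1.0]
opening: 0.649
finger_force: 0.0
```

```bash
python3 - <<'E'
from h import *
import cv2
S=r.snapshot("scene");s=r.get_state();print(s["tool_pos"],s["contact_force"])
cv2.imwrite("pics/c4.png",cv2.resize(S["pixels"][140:240,260:360,::-1],None,fx=5,fy=5,interpolation=2))
E
```

```text
[ 0.48898352 -0.03213386  0.2520072 ] [ 0.78984527 -0.19200353 -0.20381158]
```

View pics/c4.png

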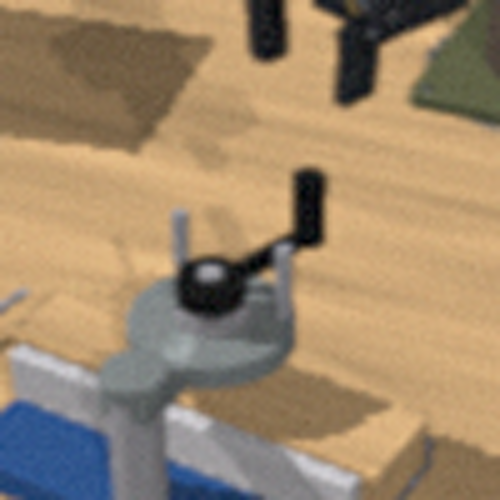

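The handle (grip at crop 310,205) is clear of both pins and down in its serrations. The gripper is free above it and the batten is in place, so I'm handing in.

```bash
python3 -c "
from plant import r
print(r.finish_job())"
```

```text
the job is handed in; nothing more can be done
None
```

The batten is clamped at roughly 75 N, estimated from the force at the grip (the foot pressure itself was not measured). The handle is down in its serrations and released, and the job was handed in at about 32 s; no verdict was returned.

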